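# Turn the creature to the camera and take its picture

### The job

Take the catalogue photo of the clay creature: turn the banding wheel until the creature faces the camera lens squarely, and once it stands still, press the grey button on the remote release to take the picture. The creature's paint is still wet, so it must not be touched (the edge of the wooden board is the place to push); leave the camera and the other things on the desk where they are.

Things in the scene. Friction and masses are not known exactly. Their poses are not given: they have to be found in the camera images.
- turntable: turning part of a banding wheel: steel disc 180 mm wide (underside 72 mm, top 90 mm over the desk), a square board on it and the creature fixed on the board. All turn together, either way, endlessly, about the vertical axis through this origin, which is at desk height. x axis: where the creature looks. The base, 150 mm wide at the foot, does not move
- board_top (a point): centre of the top face of the square plywood board, 220 x 220 x 18 mm, underside 90 mm and top 108 mm over the desk, sides parallel to the x and y axes of turntable (same axes here), 110 mm from the wheel's axis. Bearing drag is about 0.1 N m: 1 to 2 N sideways near a corner turns it; it stays where it is left and hardly coasts
- creature: seated clay creature on the board, 130 mm tall (top about 240 mm over the desk), wet paint; origin on the board 8 mm behind the wheel's axis, x axis where it looks. Snout, hands and feet point forward (feet reach 82 mm from the axis, 30 mm high), the thin low tail lies behind (to 100 mm), ears stick out sideways (65 mm each side, about 235 mm over the desk); the rest is within 60 mm of the axis
- snout (a point): tip of the creature's snout, 56 mm in front of the wheel's axis and 197 mm above the desk; axes as turntable
- camera: black mirrorless camera on a three-legged table tripod, loose, 0.85 kg, 240 mm tall, 122 mm wide, the legs' feet 88 mm out from its origin, which is on the desk under the camera. Its x axis is the way the lens looks; it stands 340 to 370 mm from the wheel's axis and looks straight at that axis
- lens (a point): centre of the camera's front lens (60 mm diameter), 70 mm in front of the camera's origin and 190 mm above the desk; axes as camera
- shutter_top (a point): centre of the top of the round grey push button (27 mm diameter, 24 mm above the desk) on the black remote release, 78 x 46 x 18 mm, which is stuck to the desk. z axis up
- shutter (a joint): how far the button is pressed: 0 free, 0.004 m fully down; takes about 1.2 N to start and 4 N fully down, springs back; the picture is taken beyond 0.0025 m
- figurine: small white clay animal, 85 mm tall, 65 mm across, loose bystander; origin under its middle
- varnish: amber bottle with a white cap, 85 mm tall, 48 mm diameter, loose bystander; origin under its middle
- brush_pot: white pot of brushes, 72 mm diameter, 90 mm tall, brushes up to 195 mm, loose bystander; origin under its middle
Things that resemble listed ones, but are neither listed nor needed, are in the scene too. What is meant by the camera is not blue, and is the larger of those in its own colour.

How it is judged (in metres and radians):
On the way, in this order (a step that is already met when the one before it is completed fails the run):
1. the creature faces the camera and stands still (angle between the x axis of turntable and the x axis of camera, either way round below 0.17 rad and x of snout in the frame of camera below 0.35 m and angular speed of turntable below 0.05 rad/s), for 0.2 s.
2. the button is pressed while the creature faces the camera (all of step 1 and value of joint shutter above 0.0025 m), for 0.05 s.
At the end, for the whole second after the job is handed in: The creature faces the camera within 0.17 rad (about 10 degrees) and the wheel is still (under 0.05 rad/s); the button, pressed past 2.5 mm in that state, is up again (under 1.5 mm); the camera is within 12 mm, figurine, bottle and brush pot within 30 mm of their start (all of step 1 and value of joint shutter below 0.0015 m and distance of camera from where it was at the start of the episode below 0.012 m and distance of each of figurine, varnish, brush_pot from where it was at the start of the episode below 0.03 m); the robot touches nothing.
It fails at once if the wet creature is touched (contact force between creature and anything else above 0.5 N).
It fails at once if the camera is pushed away or tipped (distance of camera from where it was at the start of the episode above 0.012 m or angle between camera's own z axis and vertical above 0.1 rad).
It fails at once if another thing on the desk is shifted or tipped over (distance of any of figurine, varnish, brush_pot from where it was at the start of the episode above 0.03 m or angle between any of figurine, varnish, brush_pot's own z axis and vertical above 0.5 rad).
It also fails if it takes over 72 s, if anything falls off the work surface, if the arm or the gripper's body presses on something with over 40 N, if the wrist force passes 120 N, or if a joint passes its speed limit or range.

### The arm

A 6-joint arm with a two-finger parallel gripper is mounted at the origin on the work surface. World frame = base frame: x ahead of the robot, y to its left, z up, the work surface at z = 0. Lengths are in mm, angles in rad, forces in N, time in s.
With the tool pointing down it reaches from about 275 to 750 mm from the base axis. Payload 10.2 kg.
Tool frame: the origin (TCP) lies at the very end of the fingers, on their centre line; the grasp point (between the pads) lies 19 mm behind it; z points along the fingers, y is the line along which they close (so a half turn about z gives the same grasp; the last joint's range is limited). The gripper opens to 85 mm and grips with 20 to 120 N. Pads are 22 mm wide; open, the fingers measure 114 mm over their backs; the gripper's body (76 mm by 85 mm) begins 54 mm behind the grasp point. The pads swing forward as they close: fully open they stand 13 mm farther back than shut.
Start: joints at [1.019, 0.313, 1.498, -0, 1.331, -0.223], TCP at [169.539, 496.878, 231.294] pointing down, gripper open.
Joint ranges: [-2.94, 2.94], [-0.97, 2.17], [0.19, 2.56], [-1.23, 4.37], [0.02, 3.11], [-2.88, 2.88]. Speed limits (rad/s): [2.39, 2.39, 3.01, 3.14, 3.14, 3.14].

### API

Orientations are given as a unit quaternion [w, x, y, z].
In Python, from rig import monitor, eyes, job gives the robot as it stands. The module is installed in compiled form; this text tells all that it offers.
- The arm moves only by the tool send_rows, never from a script. Its argument "targets" is one flat list of numbers, 7 for each row, row after row: the turn, a rotation vector about the tool's x, y, z in degrees, then the shift along the tool's x, y, z in units of 60 mm (1.0 is 60 mm), then the opening, from -1 (shut) to 1 (fully open), so that 0 is half open. A call has 1 to 5 rows; each row shifts and turns the commanded pose from where the row before left it, along the tool's axes as they then stand; what a row does not reach is not made up. A row lasts 1/8 s, in which the tool goes at most 62.5 mm and 10.7 degrees, less where a joint would pass 70% of its speed; a pose out of reach is approached as far as the arm can. A call is refused whole if a number of a shift passes 1 or a number of a turn 10.7, either way. A call with a gripper value outside its range is refused whole. The fingers move at their own pace and stop on an object; "newtons" is the grip in N (left out, the last holds). Time passes only in rows, so rows that do not move let the fingers close. It gives the time, the measured TCP pose, the force, the opening and the grip force at its end, in the units of the state.
- monitor.sense(): the state, without advancing time (a new reading comes with each control period).
- eyes.capture(name): name is "side" or "top" or "wrist"; returns a dict with "img" (480x640x3 uint8, red, green, blue), "K" (3x3 intrinsics, pixels), "R" (3x3) and "t" (3): a world point X has camera coordinates R X + t. Camera axes: x right, y down, z forward; pixel columns grow to the right and rows downward; lengths in mm; the calibration is good to about 2 mm. The wrist camera is an equidistant fisheye: a pixel r from the principal point sees the ray r / f radians off the axis. A picture is of the moment at which its call begins. There is no depth.
- job.finish_job(): hands the job in; it is judged then, once.
The state is a dict: "time_s": time; "joints": joint angles; "dq": joint speeds; "tau": joint torques, N m; "eef_pos": TCP position; "ee_rot": TCP orientation; "force": force on the tool from outside, world axes, zero at the start; "wrist_torque": the same for the moment, N m; "grip_width": opening from 0.0 (shut) to 1.0 (fully open); "grip_force": force on a finger pad.
Only numpy, scipy, OpenCV 4.12 (cv2) and the standard library are available. Lean on these libraries where they do the work, as an engineer would, in place of code of your own. Each camera call takes 0.05 s, during which the arm holds its last target. There are 200 camera calls.

## Working session

There is one attempt and no reset: what is moved stays moved. The work goes in short steps, Python scripts to look and compute and a tool call to move; the robot and the scene stay as the last step left them, time stands still between calls to the robot, and variables do not carry over. Pictures are saved under pics/ and viewed, at most 10 in all, crops included, and the job is handed in when it is done.

Besides the shell and the picture viewer there is one more tool, called as a command line: name --argument value ..., lists and objects as JSON in quotes. send_rows: Moves the arm, as the interface text tells. Its arguments: {"type":"object","properties":{"targets":{"type":"array","items":{"type":"number"}},"newtons":{"type":"number"}},"required":["targets"]}

```bash
mkdir -p pics
cat > h.py <<'E'
import numpy as np, cv2
from rig import monitor, eyes, job
def cap(n,f):
    c=eyes.capture(n); cv2.imwrite(f'pics/{f}.png',c['img'][:,:,::-1]); np.savez(f'pics/{f}.npz',**c); return c
def ray(c,u,v):
    K,R,t=[np.array(c[k]) for k in('K','R','t')]
    d=R.T@np.linalg.solve(K,[u,v,1.]); return -R.T@t,d
def onz(c,u,v,z):
    o,d=ray(c,u,v); return o+d*(z-o[2])/d[2]
E
python3 - <<'E'
from h import *
for n in('side','top'): 
    c=cap(n,n+'0'); print(n,-c['R'].T@c['t'],c['R'][2])
print(monitor.sense())
E
```

```text
side [ 742.63972407 1011.70221933 1171.43150714] [-0.10183533 -0.73104484 -0.67468734]
top [ 443.98507607  -97.25131193 1849.9255989 ] [ 0.09480911  0.00289446 -0.99549126]
{'time_s': 0.1, 'joints': array([ 1.01860686e+00,  3.13396589e-01,  1.49831575e+00, -6.61259875e-06,
        1.33101370e+00, -2.23386081e-01]), 'dq': array([-0.00036855, -0.0002805 , -0.00150094, -0.0016735 , -0.00034043,
        0.00073154]), 'tau': array([ 2.16815584e-03, -4.12896466e+01, -2.60141730e+01, -1.40309826e-04,
        2.97531456e-03, -2.26300966e-05]), 'eef_pos': array([169.41794493, 496.68442513, 230.80808173]), 'ee_rot': array([-2.11317680e-04,  1.63661320e-01,  9.86516422e-01, -5.25830178e-04]), 'force': array([ 0.11487434, -0.17470999, -0.0779458 ]), 'wrist_torque': array([-0.02686091,  0.02716949,  0.02366302]), 'grip_force': 0.0, 'grip_width': 0.9977120839696003}
```

View pics/side0.png

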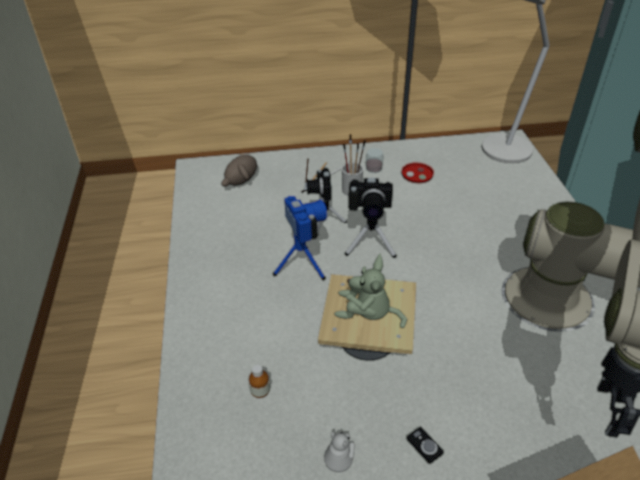

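View pics/top0.png

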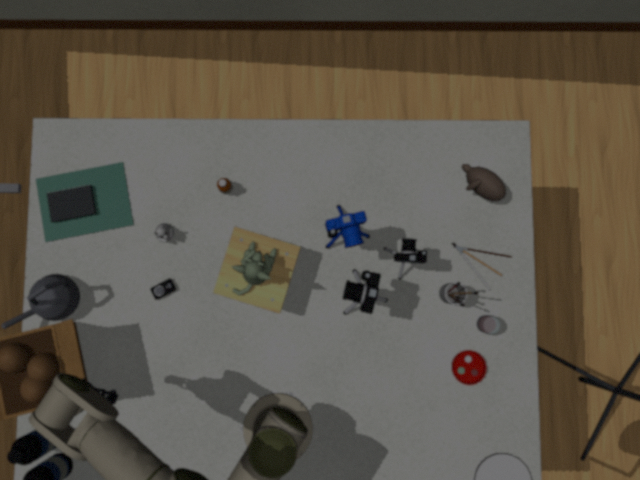

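Three cameras could be taken for the wanted one: blue at top (348,228), a black one at top (408,252) / side (319,185), and a black one at top (365,290) / side (370,200). The last looks larger. Next I'll measure and check with a crop.

Run:
```python
from h import *
T=dict(np.load('pics/top0.npz')); S=dict(np.load('pics/side0.npz'))
np.set_printoptions(precision=1,suppress=True)
hsv=cv2.cvtColor(T['img'],cv2.COLOR_RGB2HSV)
m=cv2.inRange(hsv,(12,60,60),(30,255,255)); m2=np.zeros_like(m); m2[220:320,205:310]=m[220:320,205:310]
m2=cv2.morphologyEx(m2,cv2.MORPH_OPEN,np.ones((3,3)))
pts=cv2.findNonZero(m2); h=cv2.convexHull(pts); r=cv2.minAreaRect(h); bx=cv2.boxPoints(r); print(r)
W=np.array([onz(T,*p,108) for p in bx]); print('corners',W, 'c',W.mean(0), np.linalg.norm(W-np.roll(W,1,0),axis=1))
c=W.mean(0)
for n,p,z in [('big cam',(363,290),220),('small cam',(408,252),180),('blue',(348,228),200),('button',(167,287),24),('remote',(163,289),18),('figurine',(165,233),50),('varnish',(224,185),85),('pot',(458,293),90),('tail',(274,248),115)]:
    w=onz(T,*p,z); print(n,w,'dist',np.linalg.norm((w-c)[:2]),'bearing',np.degrees(np.arctan2(*(w-c)[1::-1])))
a=cv2.resize(T['img'][215:325,205:435],(800,383),interpolation=cv2.INTER_CUBIC)
b=cv2.resize(S['img'][150:360,270:430],None,fx=1.0*383/210*1,fy=383/210,interpolation=cv2.INTER_CUBIC)
d=cv2.resize(S['img'][130:290,260:420],(380,217*380//380),interpolation=cv2.INTER_CUBIC)
o=np.zeros((600,800,3),np.uint8); o[:383]=a; o[383:600,:217]=cv2.resize(S['img'][150:270,260:380+0],(217,217)) ; q=cv2.resize(S['img'][250:358,310:430],(241,217)); o[383:600,230:471]=q; q=cv2.resize(S['img'][160:262,335:405],(149,217)); o[383:600,480:629]=q
q=cv2.resize(T['img'][270:310,140:180],(170,170)); o[400:570,630:800]=q
cv2.imwrite('pics/crop0.png',o[:,:,::-1])
```

```text
((256.8072814941406, 269.36016845703125), (69.81229400634766, 69.66173553466797), 17.52556800842285)
corners [[439.6 200.1 108. ]
 [648.8 138.1 108. ]
 [583.2 -72.7 108. ]
 [375.4  -8.6 108. ]] c [511.8  64.2 108. ] [218.3 218.2 220.8 217.4]
big cam [ 447.9 -257.5  220. ] dist 327.94648083066284 bearing -101.22070597081374
small cam [ 562.7 -397.5  180. ] dist 464.5490106994982 bearing -83.70369962730157
blue [ 632.4 -215.5  200. ] dist 304.6104493594928 bearing -66.66704653824577
button [455.2 365.8  24. ] dist 306.797850030304 bearing 100.62369563310764
remote [448.6 380.3  18. ] dist 322.28121322627106 bearing 101.29769076047381
figurine [630.5 370.7  50. ] dist 328.68550574488245 bearing 68.82539711746374
varnish [783.3 175.7  85. ] dist 293.5598964722354 bearing 22.327201588769913
pot [ 440.2 -569.7   90. ] dist 637.9116819810683 bearing -96.43654393786342
tail [578.   10.5 115. ] dist 85.26806158170263 bearing -39.032913732345904
```

View pics/crop0.png

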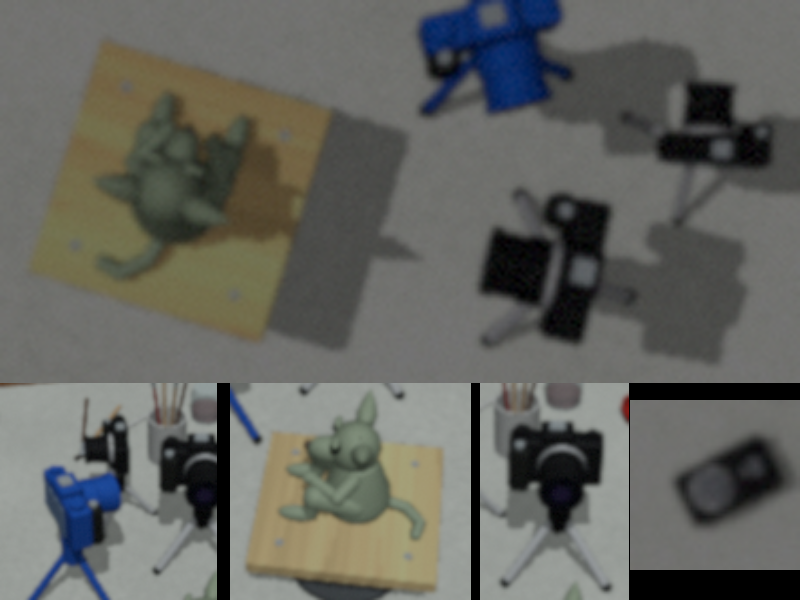

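The crop shows the larger black camera at top px (365,290), its lens looking left at the wheel. The smaller black one (408,252) and the blue one look elsewhere. The creature looks up in the top picture, at a yaw of about -17°, with its tail down-left, and the camera bears about -101°. So the wheel has to turn about -84°. The button is the larger grey disc, at top px (159,291).

I'll square the tool to the world axes, then move to the near right corner.

send_rows --targets '[0,0,-9.45,0,0,0,-1,0,0,-9.45,0,0,0,-1,0,0,0,-0.35,-0.9,0,-1,0,0,0,-0.35,-0.9,0,-1,0,0,0,-0.35,-0.9,0,-1]'

```text
time_s: 0.72
eef_pos: [232.9, 333.3, 231.0]
ee_rot: [-0.0, -0.001, 1.0, -0.0]
force: [0.7, -0.3, -0.0]
grip_width: 0.001
grip_force: 0.0
```

send_rows --targets '[0,0,0,-0.35,-0.9,0,-1,0,0,0,-0.35,-0.9,0,-1,0,0,0,-0.35,-0.9,0,-1,0,0,0,-0.35,-0.9,0,-1,0,0,0,-0.35,-0.9,0,-1]'

```text
time_s: 1.35
eef_pos: [338.2, 63.2, 231.4]
ee_rot: [0.0, -0.0, 1.0, 0.0]
force: [1.1, 0.2, -0.1]
grip_width: -0.002
grip_force: 0.0
```

send_rows --targets '[0,0,0,-0.1,-0.95,0,-1,0,0,0,-0.5,-0.87,0,-1,0,0,0,0,0,0.8,-1,0,0,0,0,0,0.8,-1,0,0,0,0,0,0.75,-1]'

```text
time_s: 1.98
eef_pos: [373.8, -44.1, 88.8]
ee_rot: [-0.0, -0.0, 1.0, 0.0]
force: [0.7, -0.6, -0.1]
grip_width: 0.001
grip_force: 0.0
```

Run:
```python
from h import *
cap('top','top1'); c=cap('side','side1'); print(monitor.sense()['eef_pos'])
cv2.imwrite('pics/side1c.png',cv2.resize(c['img'][150:400,250:560],None,fx=2.4,fy=2.4)[:,:,::-1])
```

```text
[371.7346899  -43.11949462  87.33894639]
```

View pics/side1c.png

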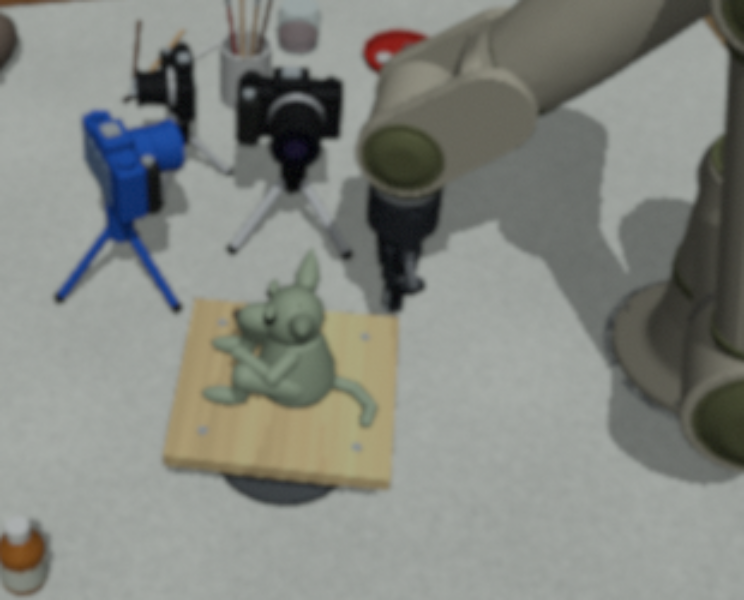

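The tool is down in the clear by the near-right corner (tip at crop px (395,300)). Now I'll sweep the corner along the arc.

send_rows --targets '[0,0,0,-0.217,0,0,-1,0,0,0,0,0.25,0,-1,0,0,0,0.15,0.225,0,-1,0,0,0,0.123,0.243,0,-1,0,0,0,0.098,0.257,0,-1]'

```text
time_s: 2.7
eef_pos: [364.1, 15.6, 90.5]
ee_rot: [0.0, -0.001, 1.0, -0.0]
force: [1.1, -1.7, 0.3]
grip_width: 0.001
grip_force: 0.3
```

send_rows --targets '[0,0,0,0.072,0.265,0,-1,0,0,0,0.042,0.27,0,-1,0,0,0,0.015,0.273,0,-1,0,0,0,-0.015,0.273,0,-1,0,0,0,-0.042,0.27,0,-1]'

```text
time_s: 3.32
eef_pos: [359.7, 96.6, 90.4]
ee_rot: [-0.0, -0.001, 1.0, 0.0]
force: [-0.2, -1.7, 0.0]
grip_width: -0.004
grip_force: 0.2
```

```bash
cat > m.py <<'E'
from h import *
import sys
# board yaw from the top view
c=cap('top',sys.argv[1]); np.set_printoptions(precision=1,suppress=True)
hsv=cv2.cvtColor(c['img'],cv2.COLOR_RGB2HSV)
m=cv2.inRange(hsv,(12,60,60),(30,255,255)); m2=np.zeros_like(m); m2[215:325,200:315]=m[215:325,200:315]
m2=cv2.morphologyEx(m2,cv2.MORPH_OPEN,np.ones((3,3)))
bx=cv2.boxPoints(cv2.minAreaRect(cv2.findNonZero(m2)))
W=np.array([onz(c,*p,108) for p in bx]); e=np.diff(W,axis=0); a=np.degrees(np.arctan2(e[:,1],e[:,0]))
print('c',W.mean(0),'sides',np.linalg.norm(e,axis=1),'yaw mod 90',a%90)
s=monitor.sense(); print(s['time_s'],s['eef_pos'],s['force'])
cv2.imwrite(f'pics/{sys.argv[1]}c.png',cv2.resize(c['img'][200:340,190:400],None,fx=3.5,fy=3.5)[:,:,::-1])
E
python3 m.py top2
```

```text
c [510.9  64.5 108. ] sides [221.4 219.5 219. ] yaw mod 90 [25.7 25.7 25.5]
3.375 [359.9  97.7  90.4] [0.1 0.6 0.4]
```

The board is at -64.5°, as planned. I'll carry on along the arc to about -100.5°.

send_rows --targets '[0,0,0,-0.072,0.265,0,-1,0,0,0,-0.098,0.257,0,-1,0,0,0,-0.123,0.243,0,-1,0,0,0,-0.15,0.23,0,-1,0,0,0,-0.172,0.212,0,-1]'

```text
time_s: 4.0
eef_pos: [397.6, 168.8, 90.3]
ee_rot: [-0.0, -0.001, 1.0, 0.0]
force: [0.1, -0.2, -0.5]
grip_width: -0.001
grip_force: 0.3
```

send_rows --targets '[0,0,0,-0.1,0.1,0,-1,0,0,0,-0.1,0.1,0,-1,0,0,0,0,0,0,-1]'

```text
time_s: 4.38
eef_pos: [409.5, 180.1, 90.3]
ee_rot: [0.0, -0.001, 1.0, 0.0]
force: [0.3, 0.2, -0.2]
grip_width: -0.0
grip_force: 0.0
```

```bash
python3 m.py top3
python3 - <<'E'
from h import *
c=dict(np.load('pics/top0.npz')); d=np.array([510.9,64.5,0])
g=cv2.cvtColor(c['img'],cv2.COLOR_RGB2GRAY)
L=onz(c,345.5,290.5,190); B=onz(c,370.5,292,210)
for w in (L,B): print(w, np.degrees(np.arctan2(*(w-d)[1::-1])), np.linalg.norm((w-d)[:2]))
print('axis',np.degrees(np.arctan2(*(B-L)[1::-1])))
print('button',onz(c,159,291.2,24))
# button from side view
s=dict(np.load('pics/side0.npz')); print(onz(s,430,447,24))
E
```

```text
c [510.5  64.6 108. ] sides [219.1 221.4 218.5] yaw mod 90 [78.3 77.5 77.7]
4.425 [409.3 179.9  90.2] [0.1 0.1 0.3]
[ 446.29284393 -208.31033912  190.        ] -103.32337406074106 280.3561409127631
[ 442.2197843  -280.44765357  210.        ] -101.26052281062438 351.71843245824937
axis -93.2316368595789
button [441.36932316 391.60525305  24.        ]
[441.06697928 399.46876351  24.        ]
```

View pics/top3c.png

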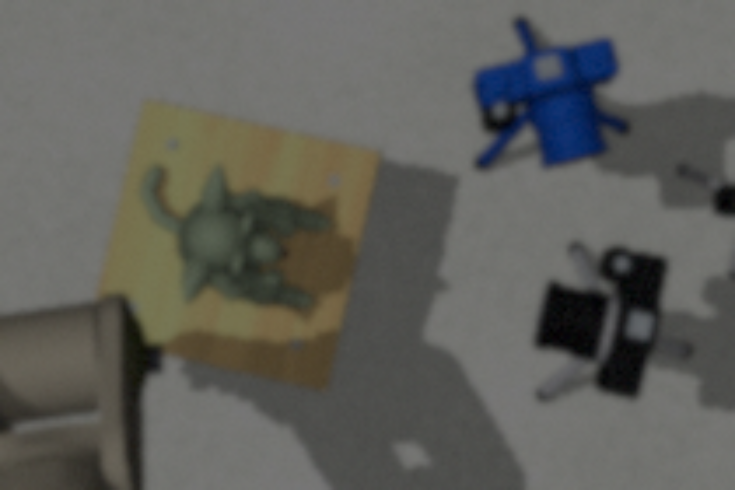

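The creature now faces right, towards the large camera, at yaw -102°; the camera bears -101 to -103°. I'll back off, rise and go above the button.

send_rows --targets '[0,0,0,0.4,0.1,0,-1,0,0,0,0.5,0,0,-1,0,0,0,0,0.2,-0.8,-1,0,0,0,-0.4,0.85,0,-1,0,0,0,-0.4,0.85,0,-1]'

```text
time_s: 5.05
eef_pos: [403.9, 301.1, 139.4]
ee_rot: [0.001, -0.0, 1.0, 0.0]
force: [0.7, -0.7, -0.3]
grip_width: -0.006
grip_force: 0.0
```

send_rows --targets '[0,0,0,-0.5,0.8,0,-1,0,0,0,-0.5,0.78,0,-1,0,0,0,-0.43,0,0,-1,0,0,0,0,0,0,-1]'

```text
time_s: 5.55
eef_pos: [489.6, 394.4, 137.6]
ee_rot: [-0.0, -0.0, 1.0, -0.0]
force: [-0.6, -0.7, 0.5]
grip_width: 0.001
grip_force: 0.0
```

```bash
python3 m.py top4
python3 - <<'E'
from h import *
c=cap('wrist','w4'); a=c['img']; print(c['K'],-c['R'].T@c['t'],c['R'])
cv2.imwrite('pics/w4.png',a[:,:,::-1])
E
```

```text
c [511.  65. 108.] sides [219.3 222.2 218.6] yaw mod 90 [78.1 77.2 77.4]
5.6 [488.7 394.3 137.8] [ 0.2 -0.3  0.6]
[[371.64829954   0.         316.933238  ]
 [  0.         371.64829954 240.62261786]
 [  0.           0.           1.        ]] [413.51476383 395.12183674 281.23202461] [[ 2.39563344e-04  9.99999971e-01 -9.54860819e-06]
 [ 9.54991659e-01 -2.25948573e-04  2.96632567e-01]
 [ 2.96632557e-01 -8.01811308e-05 -9.54991686e-01]]
```

View pics/w4.png

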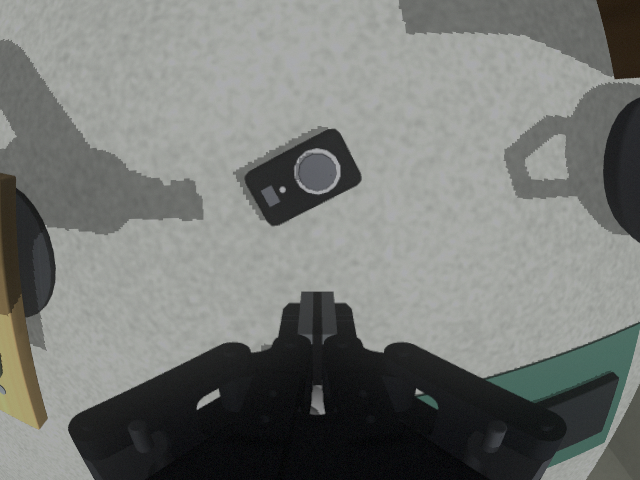

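The wrist view shows the grey button in its light ring at px (317,171), ahead of the fingertips.

Run:
```python
from h import *
c=dict(np.load('pics/w4.npz')); K=c['K']; p=(np.array([317.3,171.])-K[:2,2])/K[0,0]; r=np.linalg.norm(p)
d=c['R'].T@np.r_[np.sin(r)*p/r,np.cos(r)]; o=-c['R'].T@c['t']; w=o+d*(24-o[2])/d[2]; e=monitor.sense()['eef_pos']; print(w,e,(w-e)/60)
```

```text
[442.92262448 395.36634729  24.        ] [488.31612156 394.28403076 138.08969556] [-0.75655828  0.01803861 -1.90149493]
```

send_rows --targets '[0,0,0,0.755,0.02,0,-1,0,0,0,0,0,0.9,-1,0,0,0,0,0,0.9,-1,0,0,0,0,0,0,-1]'

```text
time_s: 6.15
eef_pos: [441.1, 394.6, 27.9]
ee_rot: [-0.003, -0.0, 1.0, -0.002]
force: [-0.0, 0.4, 0.1]
grip_width: -0.0
grip_force: 0.0
```

send_rows --targets '[0,0,0,0,0,0.08,-1,0,0,0,0,0,0.05,-1,0,0,0,0,0,0.03,-1,0,0,0,0,0,0,-1]'

```text
time_s: 6.65
eef_pos: [444.2, 396.3, 21.6]
ee_rot: [0.001, -0.001, 1.0, 0.001]
force: [1.6, 0.7, 3.7]
grip_width: -0.003
grip_force: 1.4
```

send_rows --targets '[0,0,0,0,0,0.03,-1,0,0,0,0,0,0.02,-1,0,0,0,0,0,0,-1,0,0,0,0,0,0,-1]'

```text
time_s: 7.15
eef_pos: [444.2, 396.4, 19.8]
ee_rot: [0.001, -0.001, 1.0, 0.001]
force: [-2.3, -1.9, 17.6]
grip_width: 0.002
grip_force: 8.9
```

17.6 N means the button is fully down on its stop. I'll release it and check.

send_rows --targets '[0,0,0,0,0,-0.2,-1,0,0,0,0,0,-0.8,-1,0,0,0,0,0,-0.8,-1,0,0,0,0,0,0,-1,0,0,0,0,0,0,-1]'

```text
time_s: 7.78
eef_pos: [442.9, 395.6, 124.8]
ee_rot: [-0.001, -0.001, 1.0, -0.0]
force: [-0.3, -0.8, -0.5]
grip_width: 0.004
grip_force: 0.0
```

```bash
python3 m.py top5
python3 - <<'E'
from h import *
a=np.load('pics/top0.npz')['img'].astype(int); b=np.load('pics/top5.npz')['img'].astype(int)
d=np.abs(a-b).sum(2)
for n,(x0,x1,y0,y1) in dict(cam=(338,385,265,320),fig=(152,180,220,246),var=(214,236,174,196),pot=(438,480,278,310)).items(): print(n,d[y0:y1,x0:x1].mean(),np.percentile(d[y0:y1,x0:x1],98))
E
```

```text
c [511.2  65.1 108. ] sides [219.8 222.2 219.2] yaw mod 90 [78.  77.1 77.3]
7.825 [442.8 395.5 124.3] [-0.1  0.7 -0.2]
cam 9.859961315280465 24.0
fig 8.516483516483516 16.460000000000036
var 9.134297520661157 18.0
pot 8.750744047619047 18.0
```

The wheel has held its angle, the bystanders haven't moved (only image noise differs), and the arm is clear.

```bash
python3 -c "
from rig import job
print(job.finish_job())"
```

```text
the job is handed in; nothing more can be done
None
```

The job is handed in, with no verdict returned: the creature faces the large black camera to within about 2° by the top view, the button was pressed to its stop (17.6 N) and released, and the camera and bystanders show no movement.

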